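# Load the flower die into the bench press

## Robot

A 6-joint arm with a two-finger parallel gripper is mounted at the origin on the work surface. World frame = base frame: x ahead of the robot, y to its left, z up, the work surface at z = 0. Lengths are in m, angles in degrees, forces in N, time in s.
With the tool pointing down it reaches from about 0.35 to 0.85 m from the base axis. Payload 8.1 kg.
Tool frame: the origin (TCP) lies midway between the tips of the shut fingers; the grasp point (between the pads) lies arm.pinch_z behind it (arm.pinch_z is the distance from the TCP to the grasp point, in m); z points along the fingers, y is the direction in which the jaws open and shut (so a half turn about z gives the same grasp; the last joint's range is limited). The gripper opens to 93 mm and grips with 3 to 60 N. Pads are 15 mm wide; open, the fingers measure 128 mm over their backs; the gripper's body (75 mm by 188 mm) begins 65 mm behind the grasp point.
Start: joints at [-81.268, 7.471, 85.268, -0, 87.261, -4.893], TCP at [0.141, -0.583, 0.219] pointing down, gripper open.
Joint ranges: [-169.43, 169.43], [-51.17, 129.36], [1.28, 143.12], [-76.62, 256.62], [0, 156.53], [-152.29, 152.29]. Speed limits (degrees/s): [136.94, 136.94, 159.86, 180, 180, 180].

## Interface

Orientations are given as [roll, pitch, yaw] about the fixed x, y, z axes, in that order (R = Rz(yaw) Ry(pitch) Rx(roll)).
In Python, from rig import arm gives the robot as it stands. The module is installed in compiled form; this text tells all that it offers.
- The arm moves only by the tool send_rows, never from a script. Its argument "commands" is a list of rows, each a list of 3 entries, a list of its own where there are three numbers: the finger opening in m, from 0 to 0.093, then the shift along the tool's x, y, z in m, then the turn about the tool's z in rad. A call has 1 to 12 rows; each row shifts and turns the commanded pose from where the row before left it, along the tool's axes as they then stand; what a row does not reach is not made up. A row lasts 1/12 s, in which the tool goes at most 41.7 mm and 7.16 degrees, less where a joint would pass 70% of its speed; a pose out of reach is approached as far as the arm can. A call with a gripper value outside its range is refused whole. The fingers move at their own pace and stop on an object; "squeeze" is the grip in N (left out, the last holds). Time passes only in rows, so rows that do not move let the fingers close. It gives the time, the measured TCP pose, the force and the opening at its end, in the units of the state.
- arm.get_state(): the state, without advancing time (a new reading comes with each control period).
- arm.grab_frame(name): name is "side" or "top"; returns a dict with "image" (480x640x3 uint8, red, green, blue), "mtx" (3x3 intrinsics, pixels), "xyz" and "orientation" of the camera in the world. Camera axes: x right, y down, z forward; pixel columns grow to the right and rows downward; lengths in m; the calibration is good to about 2 mm. A picture is of the moment at which its call begins. There is no depth.
- arm.finish_job(): hands the job in, once; it reports no verdict.
The state is a dict: "t": time; "joint_pos": joint angles; "joint_vel": joint speeds; "joint_efforts": joint torques, N m; "eef_pos": TCP position; "ee_rot": TCP orientation; "contact_force": force on the tool from outside, world axes, zero at the start; "wrist_torque": the same for the moment, N m; "opening": opening from 0.0 (shut) to 1.0 (fully open).
Only numpy, scipy, OpenCV 4.12 (cv2) and the standard library are available. Lean on these libraries where they do the work, as an engineer would, in place of code of your own. Each camera call takes 0.05 s, during which the arm holds its last target.

## Task

Without picking anything up, nudge the loose brass flower die across the dark sliding tray of the bench press until it drops into the round pocket and lies flat and fully home there. Then push the tray (its red upright plate is there for that) all the way in under the ram until it stops, with the die still seated. Leave the shaping tool, the pot and the spare steel die around the press alone.

Things in the scene. Friction and masses are not known exactly. Their poses are not given: they have to be found in the camera images.
- die: Loose brass disc, 50 mm across, 12 mm thick, about 0.19 kg, dark five-petal flower on its top. Origin: centre of its underside; z up; its yaw means nothing. It starts flat on the tray's deck between the pocket and the red plate, 60 to 150 mm from the pocket's centre, up to 45 mm to either side of the tray's middle line. It slides easily.
- pocket (a point): Centre of the floor of the tray's round pocket: 54 mm across, 8 mm deep, rim slightly bevelled, pale floor 22 mm above the table. The deck (tray top, dark steel) is 30 mm above the table, so the seated die stands 4 mm proud. Moves with the tray. -y: the way the tray slides in, to the ram; +y: to the red plate. Tray: 160 mm wide (x), from 60 mm to -y of here to 220 mm to +y.
- push_face (a point): Centre of the outer (rear) face of the red upright plate at the tray's rear end, 45 mm above the table; axes as for the pocket. Push this face towards -y. The plate is 70 mm wide (x), 8 mm thick (y), from the deck (30 mm) up to 60 mm above the table. Behind it (+y) there is free room above the 12 mm high green base.
- tray (a joint): How far the tray is pushed in (m): 0 = fully out, 0.16 = at the end stop, pocket under the ram. Starts at 0 to 0.02. Stays where it is left; takes about 4 N to slide, a little more when moved fast.
- press: Green bench press, fixed, turned differently each time. Origin on the table under the middle line; z up. Base: x -100 to 100 mm, y -340 to 230 mm, 12 mm high; rails beside the tray 23 mm high. The tray slides to -y; the pocket is at x = 0, y = -(joint value). Ram at y -160 mm, its foot 60 mm, its top 380 mm up; head from y -130 mm on, 230 to 320 mm up; column from y -245 mm on; lever to 430 mm.
- pot: Bystander: blue ceramic cup, empty, 72 mm across, 85 mm high, origin under its centre. Leave alone.
- spare: Bystander: spare plain steel die, 40 mm in diameter, 16 mm high, standing on the table. Not the one to load; leave alone.
- iron: Bystander: flower-shaping tool lying on the table, wooden handle, brass shaft and ball, about 175 mm long along its x, 28 mm high. Leave alone.
Mind the look-alikes: they are no part of the job. Of the things that look like the die, the largest one is meant.

How it is judged (in metres and radians):
On the way, in this order (a step that is already met when the one before it is completed fails the run):
1. the brass die lies flat in the pocket (horizontal distance between die and pocket below 0.005 m and z of die in the frame of pocket below 0.002 m and angle between die's own z axis and vertical below 0.05 rad), for 0.2 s.
2. the tray is pushed in to its stop (value of joint tray above 0.154 m), for 0.2 s.
At the end, for the whole second after the job is handed in: The brass die lies flat in the pocket (centre within 5 mm, underside within 2 mm of the pocket floor, tilt under 0.05 rad), at rest, and the tray stands within 6 mm of its end stop under the ram (all of step 1 and value of joint tray above 0.154 m and linear speed of die below 0.01 m/s); the robot touches nothing.
It fails at once if the brass die is lifted more than 8 mm off the tray's deck (z of die in the frame of pocket above 0.016 m).
It fails at once if the brass die falls off the tray (z of die in the frame of pocket below -0.006 m).
It fails at once if a bystander (tool, pot or spare die) is moved more than 15 mm (distance of any of iron, pot, spare from where it was at the start of the episode above 0.015 m).
It also fails if it takes over 51 s, if anything falls off the work surface, if the arm or the gripper's body presses on something with over 40 N, if the wrist force passes 120 N, or if a joint passes its speed limit or range.

## Working session

There is one attempt and no reset: what is moved stays moved. The work goes in short steps, Python scripts to look and compute and a tool call to move; the robot and the scene stay as the last step left them, time stands still between calls to the robot, and variables do not carry over. Pictures are saved under pics/ and viewed, and the job is handed in when it is done.

Besides the shell and the picture viewer there is one more tool, called after "Request:" as name([rows], argument=value, ...), one row to a line, values as JSON. send_rows: Moves the arm, as the interface text tells. Its arguments: {"type":"object","properties":{"commands":{"type":"array","items":{"type":"array"}},"squeeze":{"type":"number"}},"required":["commands"]}

```bash
mkdir -p pics; python3 - <<'E'
from rig import arm
import cv2,pickle
print(arm.get_state(), arm.pinch_z)
for n in("side","top"):
    f=arm.grab_frame(n); pickle.dump(f,open(n+'0.pkl','wb')); cv2.imwrite(f'pics/{n}0.png',f["image"][...,::-1]); print(n,f["mtx"],f["xyz"],f["orientation"])
E
```

```text
{'t': 0.0, 'joint_pos': array([-8.12680740e+01,  7.51387859e+00,  8.53296358e+01,  1.04354493e-03,
        8.72607216e+01, -4.89339711e+00]), 'joint_vel': array([-0.01506555, -0.0594333 , -0.11526655,  0.07242713, -0.05146439,
        0.0952488 ]), 'joint_efforts': array([ 1.12205951e-03, -5.59847546e+01, -4.91754270e+01,  7.68102380e-02,
        3.57192254e-02, -1.63923669e-04]), 'eef_pos': array([ 0.1412816 , -0.58254576,  0.21759684]), 'ee_rot': array([-1.79896233e+02, -9.93000601e-03,  1.36252633e+01]), 'contact_force': array([ 0.81701147, -0.12110744,  0.31754128]), 'wrist_torque': array([-0.00971037, -0.01103341,  0.05458161]), 'opening': 1.000481417865693} 0.0188
side [[479.09398449   0.         320.93020361]
 [  0.         479.09398449 245.06557383]
 [  0.           0.           1.        ]] [ 0.86372947 -0.34742148  0.62356335] [-140.89447294    0.59738239   26.35005339]
top [[454.94825386   0.         325.73837215]
 [  0.         454.94825386 237.48353779]
 [  0.           0.           1.        ]] [0.55013399 0.04363345 0.90791981] [-174.80737337    1.57225558  -89.95696908]
```

View pics/side0.png

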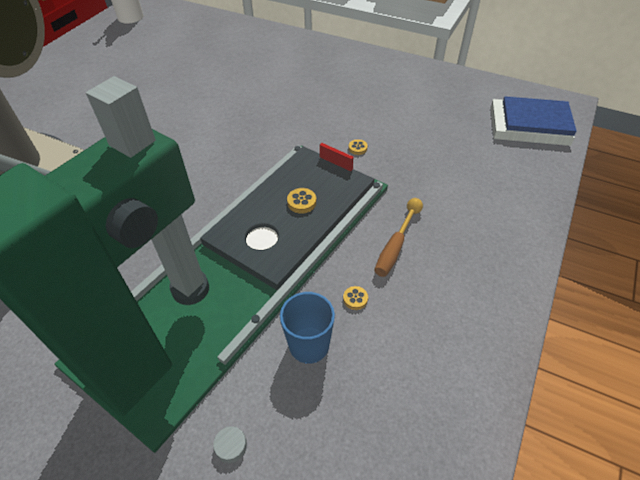

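View pics/top0.png

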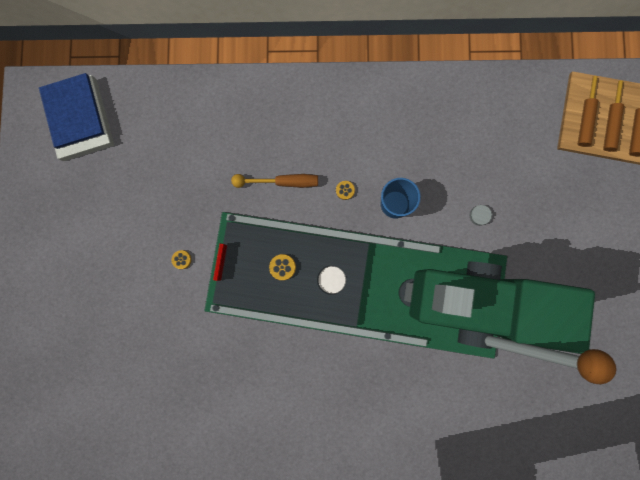

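The top view shows the pocket at (332,280), the red plate at (220,262) and the ram to the right. There are three brass flower discs:
- **(282,267):** on the tray, the largest, so this is the die.
- **(181,260):** smaller, on the table, a look-alike.
- **(345,190):** smaller, on the table, a look-alike.

I'll measure these and check with a crop.

```bash
cat > h.py <<'E'
import numpy as np,cv2,pickle
from scipy.spatial.transform import Rotation as R
def ray(f,px,z):
    K=f["mtx"]; d=np.linalg.solve(K,np.array([px[0],px[1],1.]))
    d=R.from_euler('xyz',f["orientation"],degrees=True).as_matrix()@d
    o=np.array(f["xyz"]); return o+d*(z-o[2])/d[2]
def blobs(f,lo,hi,amin=30):
    m=cv2.inRange(cv2.cvtColor(f["image"],cv2.COLOR_RGB2HSV),lo,hi)
    m=cv2.morphologyEx(m,cv2.MORPH_CLOSE,cv2.getStructuringElement(cv2.MORPH_ELLIPSE,(9,9)))
    out=[]
    for c in cv2.findContours(m,cv2.RETR_EXTERNAL,cv2.CHAIN_APPROX_NONE)[0]:
        if cv2.contourArea(c)>amin:
            out.append((cv2.contourArea(c),cv2.minEnclosingCircle(c),cv2.fitEllipse(cv2.convexHull(c)) if len(c)>10 else None,c))
    return sorted(out,key=lambda b:-b[0])
BR=((15,120,120),(30,255,255)); PK=((0,0,200),(180,60,255)); RD=((0,150,80),(8,255,255))
E
python3 - <<'E'
from h import *
for n in("top","side"):
    f=pickle.load(open(n+'0.pkl','rb'))
    for nm,c,z in(("brass",BR,.042),("pocket",PK,.022),("red",RD,.06)):
        for a,b,e,c in blobs(f,*c):
            p=e[0] if e else b[0]
            print(n,nm,int(a),np.round(p,1),np.round(e[1],1) if e else 0,ray(f,p,z).round(4))
    if n=="top":
        im=f["image"][150:340,150:480,::-1]; cv2.imwrite('pics/crop0.png',cv2.resize(im,None,fx=2.4,fy=2.4,interpolation=cv2.INTER_CUBIC))
E
```

```text
top brass 5347 [602.4 119.4] [ 94.1 109.4] [ 0.8561 -0.4652  0.042 ]
top brass 495 [281.7 266.8] [25.5 26.1] [0.5728 0.1514 0.042 ]
top brass 250 [344.9 189.6] [18.1 18.9] [0.7215 0.0306 0.042 ]
top brass 249 [180.4 259.2] [18.  18.8] [0.5874 0.3467 0.042 ]
top brass 161 [254.3 181.3] [19.1 47.3] [0.7387 0.2064 0.042 ]
top pocket 453 [332.1 279.3] [24.1 25.5] [0.5492 0.0556 0.022 ]
top pocket 68 [ 99.7 140.4] [ 6.7 22.4] [0.8287 0.5255 0.022 ]
top red 136 [218.2 260.6] [ 5.5 47.6] [0.584  0.2688 0.06  ]
side brass 16049 [579.  465.1] [123.1 373.4] [ 1.0542 -0.0869  0.042 ]
side brass 495 [301.2 199.6] [24.5 28.7] [0.5741 0.148  0.042 ]
side brass 393 [355.3 297.3] [22.6 24.2] [0.7357 0.0085 0.042 ]
side brass 216 [408.8 215.2] [18.7 38.9] [0.7504 0.1932 0.042 ]
side brass 170 [357.4 146. ] [14.5 17.9] [0.6037 0.3181 0.042 ]
side brass 106 [601.4 307.7] [12.9 35. ] [1.0531 0.1438 0.042 ]
side pocket 458 [261.2 238.8] [20.2 30.7] [0.5471 0.0571 0.022 ]
side pocket 432 [449.3  13.7] [23.9 41.7] [0.5966 0.944  0.022 ]
side pocket 240 [359.1   5.8] [18.  32.9] [0.3625 0.8843 0.022 ]
side pocket 238 [498.5 115.2] [13.7 35.3] [0.8175 0.5569 0.022 ]
side red 1629 [138.1  -6.8] [14.9 64.3] [-0.1693  0.6243  0.06  ]
side red 432 [336. 156.] [17.  47.8] [0.5884 0.2559 0.06  ]
```

View pics/crop0.png

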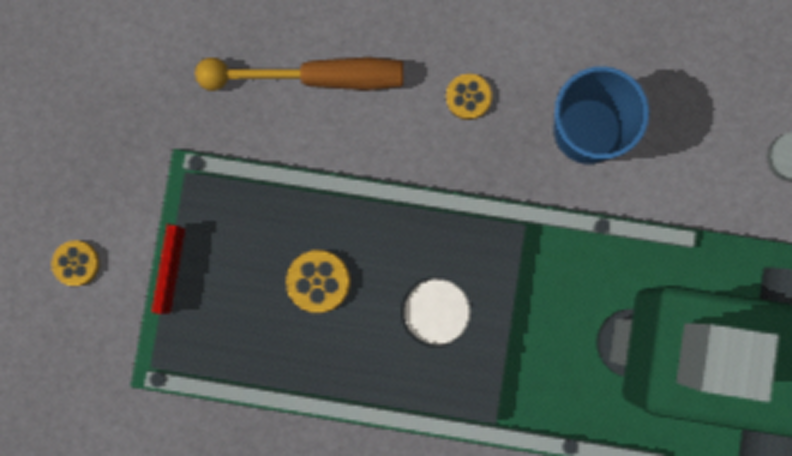

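The crop confirms it: the die is the large disc on the deck. The other two are clearly smaller and lie on the table. Next I'll get the press heading from the rails and work out the moves.

```bash
python3 - <<'E'
from h import *
f=pickle.load(open('top0.pkl','rb'))
for a,b in(((228,216),(438,250)),((216,309),(427,343))):
    d=ray(f,a,.023)-ray(f,b,.023); print("rail heading",np.degrees(np.arctan2(d[1],d[0])))
for px,z in(((597,366),.41),((217,262),.06),((245,279),.03)): print(px,ray(f,px,z).round(3))
red=blobs(f,*RD)[0]
print(cv2.boxPoints(cv2.minAreaRect(red[3])), [ray(f,p,.06).round(4) for p in cv2.boxPoints(cv2.minAreaRect(red[3]))])
E
```

```text
rail heading 80.64393974786985
rail heading 81.17224056234025
(597, 366) [ 0.459 -0.229  0.41 ]
(217, 262) [0.581 0.271 0.06 ]
(245, 279) [0.55  0.224 0.03 ]
[[212.48996 279.55704]
 [218.89264 243.27518]
 [223.51346 244.0906 ]
 [217.11078 280.37247]] [array([0.5486, 0.2787, 0.06  ]), array([0.6166, 0.2681, 0.06  ]), array([0.6151, 0.2593, 0.06  ]), array([0.5471, 0.2699, 0.06  ])]
```

Request:
send_rows([
  [0.03,[0,0,-0.0225],-0.091],
  [0.03,[0,0,-0.0225],-0.091],
  [0.03,[0,0,-0.0225],-0.091],
  [0.03,[0,0,-0.0225],-0.091],
  [0.03,[0,0,-0.0225],-0.091],
  [0.03,[0,0,-0.0225],-0.091],
  [0.03,[0,0,-0.0225],-0.091],
  [0.03,[0,0,-0.0225],-0.091],
  [0.03,[0,0,-0.0225],-0.091],
  [0.03,[0,0,-0.0225],-0.091],
  [0.03,[0,0,-0.0225],-0.091],
  [0.03,[0,0,-0.0225],-0.09],
], squeeze=20)

```text
t: 1.1
eef_pos: [0.1414, -0.5829, 0.4892]
ee_rot: [-180.0, -0.0, 76.4]
contact_force: [-0.3, -0.5, 0.2]
opening: 0.322
```

Request:
send_rows([
  [0.03,[0.036,0.0103,0],0],
  [0.03,[0.036,0.0103,0],0],
  [0.03,[0.036,0.0103,0],0],
  [0.03,[0.036,0.0103,0],0],
  [0.03,[0.036,0.0103,0],0],
  [0.03,[0.036,0.0103,0],0],
  [0.03,[0.036,0.0103,0],0],
  [0.03,[0.036,0.0103,0],0],
  [0.03,[0.036,0.0103,0],0],
  [0.03,[0.036,0.0103,0],0],
  [0.03,[0.036,0.0103,0],0],
  [0.03,[0.036,0.0103,0],0],
])

```text
t: 2.1
eef_pos: [0.3652, -0.1916, 0.4884]
ee_rot: [-180.0, -0.0, 76.1]
contact_force: [0.9, 0.2, -0.8]
opening: 0.322
```

Request:
send_rows([
  [0.03,[0.036,0.0103,0],0],
  [0.03,[0.036,0.0103,0],0],
  [0.03,[0.036,0.0103,0],0],
  [0.03,[0.036,0.0103,0],0],
  [0.03,[0.036,0.0103,0],0],
  [0.03,[0.036,0.0103,0],0],
  [0.03,[0.036,0.0103,0],0],
  [0.03,[0.036,0.0103,0],0],
  [0.03,[0.036,0.0103,0],0],
  [0.03,[0.036,0.0103,0],0],
  [0.03,[0.036,0.0103,0],0],
  [0.03,[0.036,0.0103,0],0],
])

```text
t: 3.1
eef_pos: [0.5889, 0.1983, 0.4881]
ee_rot: [-180.0, 0.0, 76.1]
contact_force: [0.4, 0.6, 0.7]
opening: 0.321
```

Request:
send_rows([
  [0.03,[0,-0.004,0.036],0],
  [0.03,[0,0,0.036],0],
  [0.03,[0,0,0.036],0],
  [0.03,[0,0,0.036],0],
  [0.03,[0,0,0.036],0],
  [0.03,[0,0,0.036],0],
  [0.03,[0,0,0.036],0],
  [0.03,[0,0,0.036],0],
  [0.03,[0,0,0.036],0],
  [0.03,[0,0,0.036],0],
  [0.03,[0,0,0.036],0],
  [0.03,[0,0,0.024],0],
])

```text
t: 4.1
eef_pos: [0.5819, 0.1968, 0.0639]
ee_rot: [-179.7, 0.1, 76.1]
contact_force: [-0.7, -0.2, -1.1]
opening: 0.319
```

```bash
cat > look.py <<'E'
import sys
from rig import arm
from h import *
t=sys.argv[1]
for n in("top","side"):
    f=arm.grab_frame(n); pickle.dump(f,open(f'{n}{t}.pkl','wb'))
    for nm,c,z in(("brass",BR,.042),("pocket",PK,.022),("red",RD,.06)):
        for a,b,e,c in blobs(f,*c):
            p=e[0] if e else b[0]; w=ray(f,p,z)
            if .4<w[0]<.66 and -.2<w[1]<.31: print(n,nm,int(a),np.round(p,1),np.round(e[1],1) if e else 0,w.round(4))
    u0,v0=(170,190) if n=="top" else (150,110)
    im=f["image"][v0:v0+170,u0:u0+250,::-1]; cv2.imwrite(f'pics/{n}{t}.png',cv2.resize(im,None,fx=3,fy=3,interpolation=cv2.INTER_CUBIC))
s=arm.get_state(); print(s['t'],s['eef_pos'],s['ee_rot'],s['contact_force'])
E
python3 look.py 1
```

```text
top brass 471 [281.7 266.8] [24.6 26. ] [0.5729 0.1513 0.042 ]
top pocket 129 [338.9 279.1] [10.1 21.8] [0.5496 0.0424 0.022 ]
side brass 518 [301.3 199.9] [24.6 29.2] [0.5747 0.1475 0.042 ]
side pocket 228 [353.3 210.9] [ 6.7 76.9] [0.6575 0.1799 0.022 ]
side pocket 164 [256.9 243.4] [10.6 24.3] [0.5458 0.0458 0.022 ]
side red 48 [338.3 157.6] [ 7.6 16.1] [0.5939 0.2535 0.06  ]
4.2 [0.57969606 0.19619816 0.06210196] [-179.43422765    0.30048992   76.13647993] [-0.6270874   0.93480404  1.17472204]
```

View pics/side1.png

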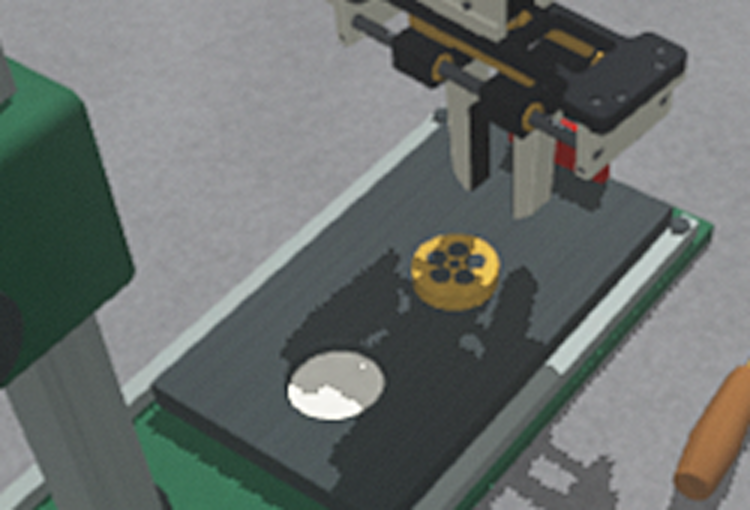

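View pics/top1.png

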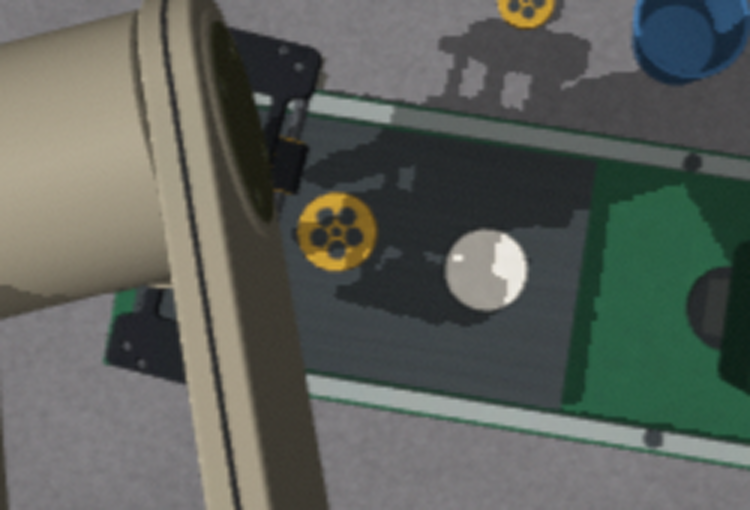

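The side view shows the open fingers standing behind the die, with the die near (455,270) in the crop and clear deck between it and the pocket at (335,385). The pose was still settling, so I'll hold for a couple of rows and read it again.

Request:
send_rows([
  [0.03,[0,0,0],0],
  [0.03,[0,0,0],0],
])

```text
t: 4.37
eef_pos: [0.5859, 0.1978, 0.0709]
ee_rot: [179.9, -0.1, 76.1]
contact_force: [1.0, 0.3, 0.6]
opening: 0.323
```

Request:
send_rows([
  [0.03,[0,-0.001,0.008],0],
  [0.03,[0,0,0.008],0],
  [0.03,[0,0,0.007],0],
  [0.03,[0,0,0.005],0],
  [0.03,[0,0,0.003],0],
  [0.03,[0,0,0.001],0],
  [0.03,[0,0,0],0],
  [0.03,[0,0,0],0],
  [0.03,[0,0,0],0],
])

```text
t: 5.12
eef_pos: [0.5839, 0.1977, 0.037]
ee_rot: [180.0, -0.0, 76.1]
contact_force: [-0.1, 0.1, -1.0]
opening: 0.322
```

Request:
send_rows([
  [0.03,[-0.003,0,0.001],0],
  [0.03,[-0.005,0,0],0],
  [0.03,[-0.005,0,0],0],
  [0.03,[-0.005,0,0],0],
  [0.03,[-0.005,0,0],0],
  [0.03,[-0.005,0,0],0],
  [0.03,[-0.005,0,0],0],
  [0.03,[-0.005,0,0],0],
  [0.03,[-0.005,0,0],0],
  [0.03,[-0.005,0,0],0],
  [0.03,[-0.004,0,0],0],
  [0.03,[-0.002,0,0],0],
])

```text
t: 6.12
eef_pos: [0.5705, 0.1447, 0.0357]
ee_rot: [180.0, 0.0, 76.1]
contact_force: [0.4, 0.1, 0.0]
opening: 0.322
```

```bash
python3 look.py 2
```

```text
side brass 538 [287.7 210.6] [25.4 29.2] [0.566  0.1157 0.042 ]
side pocket 306 [344.  221.1] [  5.9 116.8] [0.6529 0.1517 0.022 ]
side red 31 [332.2 148.6] [ 2.8 26.1] [0.5735 0.2712 0.06  ]
6.2167 [0.57057837 0.1447798  0.03566797] [1.79998723e+02 1.07042199e-02 7.61108786e+01] [ 0.3967644   0.66052518 -0.30486805]
```

View pics/side2.png

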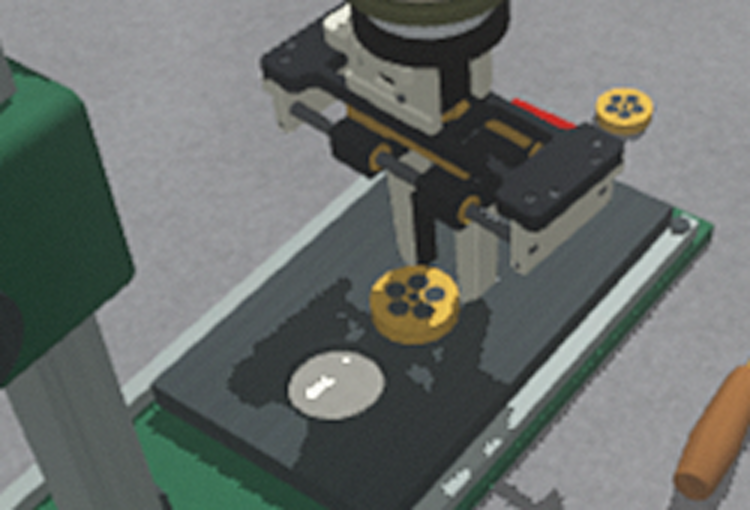

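View pics/top2.png

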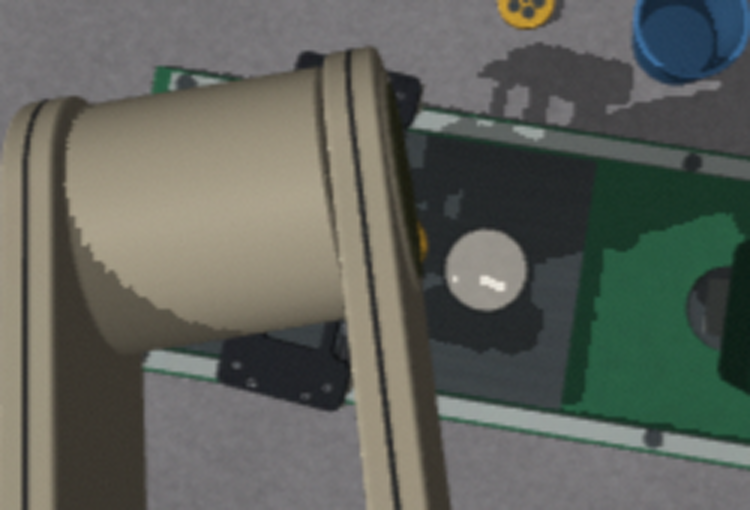

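The die sits snugly in the two-finger cradle, at side-crop (415,300), on a line to the pocket at (335,385). I'll continue.

Request:
send_rows([
  [0.03,[-0.002,0,0],0],
  [0.03,[-0.004,0,0],0],
  [0.03,[-0.005,0,0],0],
  [0.03,[-0.005,0,0],0],
  [0.03,[-0.005,0,0],0],
  [0.03,[-0.005,0,0],0],
  [0.03,[-0.005,0,0],0],
  [0.03,[-0.005,0,0],0],
  [0.03,[-0.005,0,0],0],
  [0.03,[-0.004,0,0],0],
  [0.03,[-0.003,0,0],0],
  [0.03,[-0.001,0,0],0],
])

```text
t: 7.22
eef_pos: [0.5588, 0.0972, 0.0357]
ee_rot: [180.0, -0.0, 76.1]
contact_force: [0.8, 1.8, 0.3]
opening: 0.325
```

```bash
python3 look.py 3
```

```text
top red 30 [215.2 271.8] [ 3.2 27.1] [0.5631 0.2739 0.06  ]
side brass 588 [267.3 227.6] [26.7 30.5] [0.5545 0.0682 0.042 ]
side pocket 435 [337.7 228. ] [  6.8 130.1] [0.65   0.1329 0.022 ]
side pocket 33 [249.7 238.2] [ 7.  12.8] [0.5295 0.0501 0.022 ]
side red 436 [336.1 155.9] [19.4 42.7] [0.5884 0.2561 0.06  ]
7.3167 [0.55884911 0.09741727 0.03566449] [1.79998943e+02 7.64101264e-03 7.61203904e+01] [ 0.06580565 -0.10558392 -0.21343277]
```

View pics/side3.png

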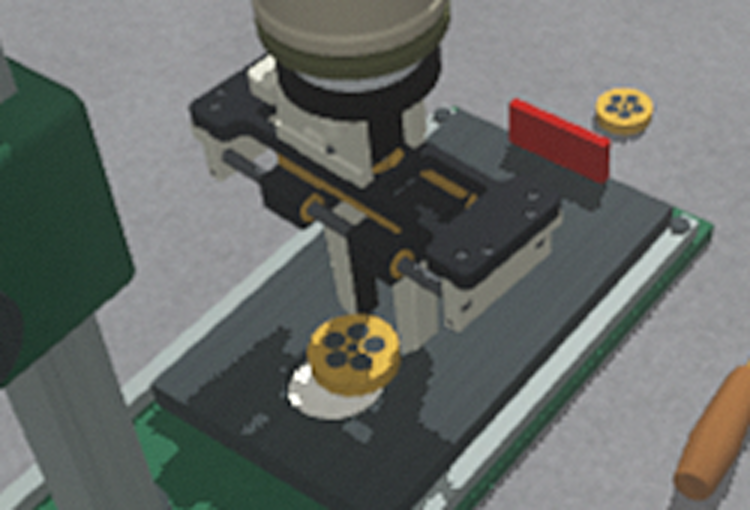

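Request:
send_rows([
  [0.03,[-0.002,0,0],0],
  [0.03,[-0.002,0,0],0],
  [0.03,[-0.002,0,0],0],
  [0.03,[-0.002,0,0],0],
  [0.03,[-0.002,0,0],0],
  [0.03,[-0.002,0,0],0],
  [0.03,[-0.002,0,0],0],
  [0.03,[-0.001,0,0],0],
  [0.03,[-0.001,0,0],0],
  [0.03,[0,0,0],0],
])

```text
t: 8.15
eef_pos: [0.5548, 0.0818, 0.0355]
ee_rot: [-180.0, 0.0, 76.1]
contact_force: [-0.3, -0.3, 0.2]
opening: 0.321
```

```bash
python3 look.py 4
```

```text
top red 136 [218.1 261. ] [ 5.4 49.9] [0.5833 0.2688 0.06  ]
side brass 561 [261.  235.2] [25.4 30.6] [0.5536 0.05   0.042 ]
side pocket 481 [333.7 232.8] [  6.3 146.2] [0.6485 0.1205 0.022 ]
side red 434 [336.1 156. ] [17.1 47.3] [0.5886 0.2559 0.06  ]
8.25 [0.55497973 0.08202652 0.03559093] [-1.79993118e+02  6.44172102e-03  7.61266994e+01] [ 0.26918768  0.67897381 -1.01018021]
```

View pics/side4.png

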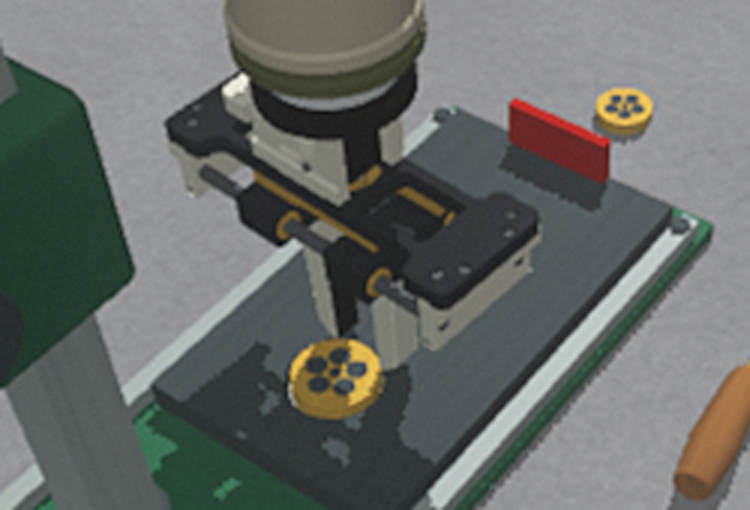

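The die's front edge has dipped into the pocket, but it looks slightly tilted at crop (335,378). I'll push a little further.

Request:
send_rows([
  [0.03,[-0.001,0,0],0],
  [0.03,[-0.001,0,0],0],
  [0.03,[-0.001,0,0],0],
  [0.03,[0,0,0],0],
  [0.03,[0,0,0],0],
])

```text
t: 8.67
eef_pos: [0.5543, 0.0792, 0.0356]
ee_rot: [180.0, 0.0, 76.1]
contact_force: [-0.2, 0.5, 0.2]
opening: 0.321
```

```bash
python3 look.py 5; python3 - <<'E'
from h import *
f=pickle.load(open('side5.pkl','rb')); M=R.from_euler('xyz',f["orientation"],degrees=True).as_matrix()
for z in(.022,.034,.042):
    c=M.T@(np.array([.5482,.0562,z])-f["xyz"]); p=f["mtx"]@c; print(z,p[:2]/p[2])
E
```

```text
top red 136 [218.1 261. ] [ 5.4 49.9] [0.5833 0.2688 0.06  ]
side brass 560 [261.  235.4] [25.2 31.1] [0.5538 0.0496 0.042 ]
side pocket 488 [332.3 234.4] [  5.9 157.7] [0.6478 0.1164 0.022 ]
side red 430 [336.2 155.9] [22.8 40.1] [0.5886 0.2561 0.06  ]
8.7667 [0.55435475 0.07922761 0.03567028] [ 1.79996854e+02 -1.52458843e-03  7.61342038e+01] [-0.24751089 -0.20032241  0.35262655]
0.022 [261.46616208 239.41904893]
0.034 [260.67415175 234.67103036]
0.042 [260.13548337 231.44177017]
```

View pics/side5.png

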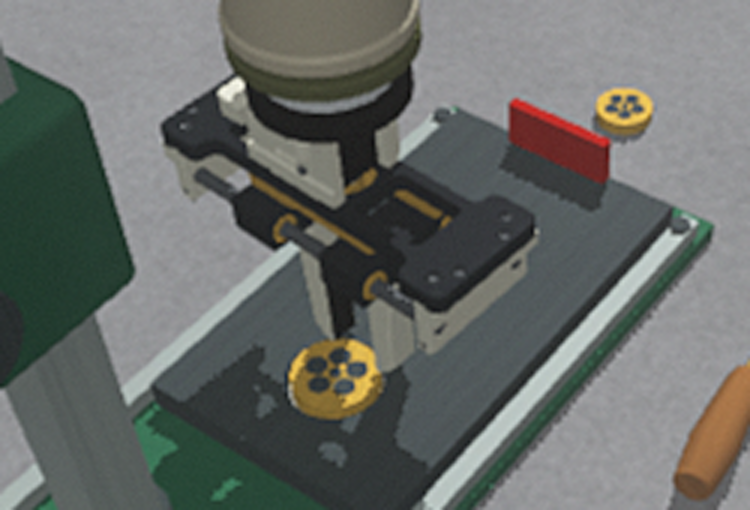

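The die's centroid at (261,235.4) matches a seated die, which would project to (260.7,234.7). I'll lift off, close the fingers and go behind the plate. Then I'll check with a clear view.

Request:
send_rows([
  [0.03,[0.001,0,-0.01],0],
  [0.03,[0,0,-0.025],0],
  [0.0,[0,0,-0.025],-0.0285],
  [0.0,[0,0,-0.02],-0.0285],
  [0.0,[0,0,-0.01],-0.0285],
  [0.0,[0.03,0,0],0],
  [0.0,[0.037,-0.001,0],0],
  [0.0,[0.037,-0.001,0],0],
  [0.0,[0.037,0,0],0],
  [0.0,[0.037,0,0],0],
  [0.0,[0.03,0,0],0],
  [0.0,[0.015,0,0],0],
])

```text
t: 9.77
eef_pos: [0.5872, 0.3048, 0.1266]
ee_rot: [180.0, -0.1, 81.2]
contact_force: [0.2, -0.1, 0.3]
opening: 0.004
```

Request:
send_rows([
  [0.0,[0,0,0],0],
  [0.0,[0,0,0],0],
])

```text
t: 9.93
eef_pos: [0.5872, 0.3016, 0.1261]
ee_rot: [180.0, 0.0, 81.1]
contact_force: [0.4, -0.4, -1.1]
opening: 0.003
```

```bash
python3 look.py 6; python3 - <<'E'
from h import *
a=[]
for n,u,v in(("side",226,200),("top",297,245)):
  for t in("0","6"):
    f=pickle.load(open(n+t+'.pkl','rb'));a.append(cv2.resize(f["image"][v:v+70,u:u+70,::-1],(300,300),interpolation=cv2.INTER_CUBIC))
cv2.imwrite('pics/z6.png',np.vstack([np.hstack(a[:2]),np.hstack(a[2:])]))
E
```

```text
top brass 496 [330.8 279.4] [25.7 26. ] [0.549  0.0579 0.042 ]
top red 142 [218.2 261.2] [ 5.7 48.4] [0.5828 0.2688 0.06  ]
side brass 575 [261.3 235.1] [25.5 31. ] [0.5538 0.0503 0.042 ]
side red 432 [336.2 156. ] [17.  47.1] [0.5887 0.2561 0.06  ]
10.0333 [0.58733585 0.29999675 0.12591447] [1.79997360e+02 2.42051939e-02 8.10181868e+01] [ 0.16987097 -0.14424164  0.51957558]
```

View pics/z6.png

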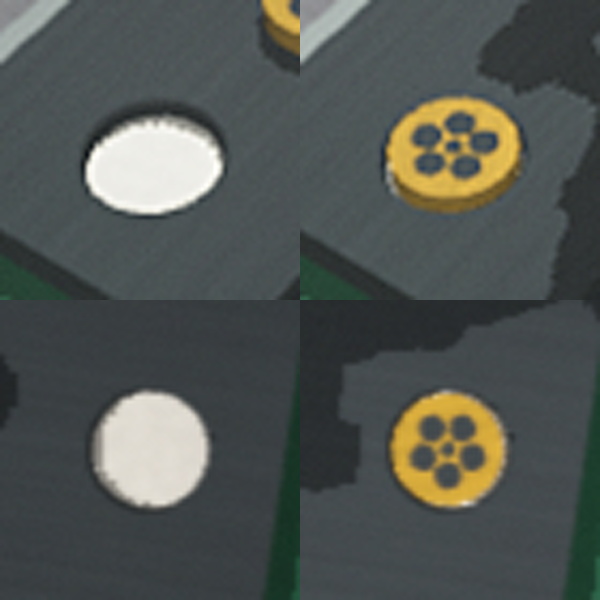

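View pics/side6.png

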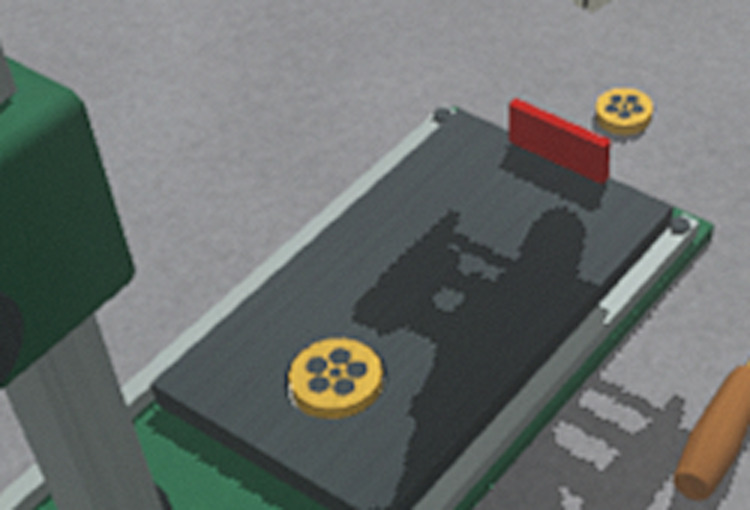

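The clear view shows the die filling the pocket in both cameras, at side (261,235) and top (331,279). I'll check that it's flat and at the right height by triangulating the petals across both views.

```bash
cat > flat.py <<'E'
import sys
from h import *
t=sys.argv[1]
def petals(f,c,box=16):
    u,v=[int(round(x)) for x in c]; k=8
    im=f["image"][v-box:v+box,u-box:u+box]; im=cv2.resize(im,None,fx=k,fy=k,interpolation=cv2.INTER_CUBIC)
    h=cv2.cvtColor(im,cv2.COLOR_RGB2HSV); br=cv2.inRange(h,(12,110,100),(32,255,255))
    cs,hi=cv2.findContours(br,cv2.RETR_CCOMP,cv2.CHAIN_APPROX_NONE)
    P=[]
    for c_,h_ in zip(cs,hi[0]):
        if h_[3]>=0 and cv2.contourArea(c_)>4*k*k:
            m=cv2.moments(c_);P.append(((m['m10']/m['m00']+.5)/k-.5+u-box,(m['m01']/m['m00']+.5)/k-.5+v-box))
    return np.array(P)
def P34(f):
    M=R.from_euler('xyz',f["orientation"],degrees=True).as_matrix()
    return f["mtx"]@np.hstack([M.T,(-M.T@f["xyz"])[:,None]])
F={n:pickle.load(open(f'{n}{t}.pkl','rb')) for n in("top","side")}
ctr=eval(sys.argv[2]) if len(sys.argv)>2 else {}
Q={}
for n in F:
    Q[n]=petals(F[n],ctr[n]); print(n,len(Q[n]),Q[n].round(1).tolist())
W={n:np.array([ray(F[n],p,float(sys.argv[3]))[:2] for p in Q[n]]) for n in F}
from scipy.spatial.distance import cdist
from scipy.optimize import linear_sum_assignment
A,B=W["top"]-W["top"].mean(0),W["side"]-W["side"].mean(0)
i,j=linear_sum_assignment(cdist(A,B)); print("match mm",(cdist(A,B)[i,j]*1e3).round(1))
X=cv2.triangulatePoints(P34(F["top"]),P34(F["side"]),Q["top"][i].T,Q["side"][j].T); X=(X[:3]/X[3]).T
n=np.linalg.svd(X-X.mean(0))[2][2]; print("centre",X.mean(0).round(4),"z",X[:,2].round(4),"tilt rad",np.arccos(abs(n[2])).round(3))
E
python3 flat.py 0 '{"top":(281.7,266.8),"side":(301.2,199)}' .042
python3 flat.py 6 '{"top":(330.8,279.4),"side":(261.3,234.5)}' .034
```

```text
top 5 [[281.8, 272.8], [287.4, 268.4], [281.7, 266.9], [276.0, 268.6], [281.6, 261.8]]
side 3 [[301.1, 197.5], [295.8, 198.4], [304.9, 197.1]]
match mm [5.7 1.2 6.7]
centre [0.5718 0.1511 0.0429] z [0.0359 0.0434 0.0494] tilt rad 0.618
top 6 [[331.0, 285.5], [336.7, 281.2], [325.3, 281.3], [331.0, 279.4], [334.4, 274.5], [327.4, 274.5]]
side 3 [[261.3, 233.7], [255.5, 234.4], [265.1, 233.2]]
match mm [6.7 1.1 4.3]
centre [0.5474 0.0591 0.033 ] z [0.0278 0.0355 0.0357] tilt rad 0.821
```

```bash
cat > face.py <<'E'
import sys
from h import *
from flat_ import P34
def face(f,c,box=18,k=8):
    u,v=[int(round(x)) for x in c]
    im=cv2.resize(f["image"][v-box:v+box,u-box:u+box],None,fx=k,fy=k,interpolation=cv2.INTER_CUBIC)
    m=cv2.inRange(cv2.cvtColor(im,cv2.COLOR_RGB2HSV),(12,110,190),(32,255,255))
    c_=max(cv2.findContours(m,cv2.RETR_EXTERNAL,cv2.CHAIN_APPROX_NONE)[0],key=cv2.contourArea)
    h=cv2.convexHull(c_)[:,0].astype(float); h=(h+.5)/k-.5+[u-box,v-box]; return h
def run(t,c,z):
    P=[];C=[]
    for n in("top","side"):
        f=pickle.load(open(f'{n}{t}.pkl','rb')); h=face(f,c[n])
        w=np.array([ray(f,p,z)[:2] for p in h]); e=cv2.fitEllipse((w*1e4).astype(np.float32)); ep=cv2.fitEllipse(h.astype(np.float32))
        print(t,n,"centre m",(np.array(e[0])/1e4).round(4),"axes mm",(np.array(e[1])/10).round(1),"ang",round(e[2]),"px",np.round(ep[0],2)); P.append(P34(f)); C.append(np.array(ep[0])[:,None])
    X=cv2.triangulatePoints(P[0],P[1],C[0],C[1]); print("tri",(X[:3]/X[3]).ravel().round(4))
if __name__=="__main__":
    run("0",{"top":(281.7,266.8),"side":(301.2,199)},.042)
    run("6",{"top":(330.8,279.4),"side":(261.3,234.5)},.034)
E
cat > flat_.py <<'E'
from h import *
def P34(f):
    M=R.from_euler('xyz',f["orientation"],degrees=True).as_matrix()
    return f["mtx"]@np.hstack([M.T,(-M.T@f["xyz"])[:,None]])
E
python3 face.py
```

```text
0 top centre m [0.5594 0.1479] axes mm [18.4 32.3] ang 12 px [283.45 273.88]
0 side centre m [0.5722 0.1517] axes mm [47.9 48.4] ang 87 px [301.2  197.99]
tri [0.5649 0.1524 0.0363]
6 top centre m [0.549  0.0574] axes mm [48.6 48.8] ang 104 px [331.06 279.44]
6 side centre m [0.5483 0.0581] axes mm [48.1 48.8] ang 108 px [261.31 234.09]
tri [0.5489 0.0574 0.0346]
```

The die's top face is round in both views and its height triangulates to 34.6 mm, against 34 mm expected. So it's flat and seated. Next I'll descend behind the plate.

Request:
send_rows([
  [0.0,[0,0,0.01],0],
  [0.0,[0,0,0.018],0],
  [0.0,[0,0,0.018],0],
  [0.0,[0,0,0.015],0],
  [0.0,[0,0,0.01],0],
  [0.0,[0,0,0.007],0],
  [0.0,[0,0,0.004],0],
  [0.0,[0,0,0.001],0],
  [0.0,[0,0,0],0],
  [0.0,[-0.005,0,0],0],
  [0.0,[-0.005,0,0],0],
  [0.0,[-0.005,0,0],0],
])

```text
t: 11.03
eef_pos: [0.5854, 0.2857, 0.0435]
ee_rot: [179.9, -0.0, 81.0]
contact_force: [-1.0, 0.1, 0.3]
opening: 0.008
```

```bash
python3 look.py 7
```

```text
top brass 496 [330.8 279.4] [25.7 26. ] [0.549  0.0579 0.042 ]
top red 91 [218.  261.4] [ 8.3 39.8] [0.5825 0.2691 0.06  ]
side brass 586 [261.3 235.2] [25.5 31.2] [0.5539 0.0502 0.042 ]
side red 441 [336.3 156.2] [16.7 49.7] [0.5891 0.2556 0.06  ]
11.1333 [0.58518311 0.28500704 0.0430793 ] [1.79974398e+02 3.87916503e-03 8.09899709e+01] [-0.13513591 -0.40234736 -0.87044272]
```

View pics/side7.png

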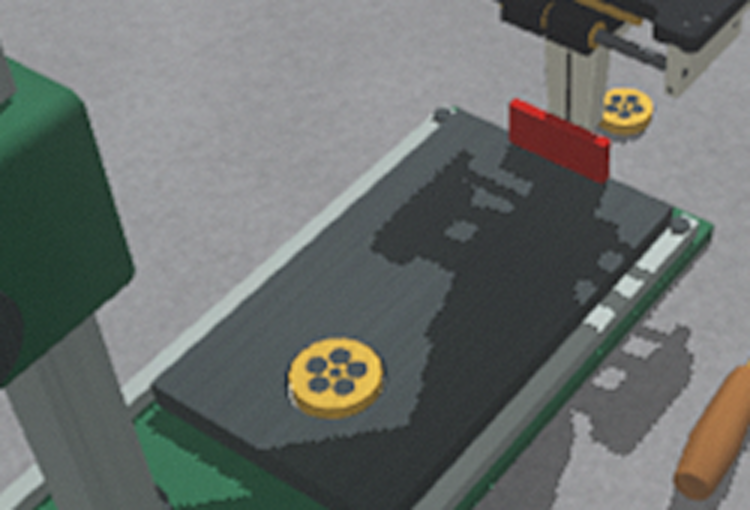

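The closed fingers stand just behind the middle of the red plate at crop (575,110), clear of the look-alike disc. I'll push now.

Request:
send_rows([
  [0.0,[-0.004,0,0],0],
  [0.0,[-0.006,0,0],0],
  [0.0,[-0.009,0,0],0],
  [0.0,[-0.01,0,0],0],
  [0.0,[-0.01,0,0],0],
  [0.0,[-0.01,0,0],0],
  [0.0,[-0.01,0,0],0],
  [0.0,[-0.01,0,0],0],
  [0.0,[-0.01,0,0],0],
  [0.0,[-0.01,0,0],0],
  [0.0,[-0.01,0,0],0],
  [0.0,[-0.01,0,0],0],
])

```text
t: 12.13
eef_pos: [0.568, 0.1778, 0.0431]
ee_rot: [180.0, -0.0, 81.0]
contact_force: [0.4, 5.6, 2.7]
opening: 0.007
```

Request:
send_rows([
  [0.0,[-0.008,0,0],0],
  [0.0,[-0.008,0,0],0],
  [0.0,[-0.006,0,0],0],
  [0.0,[-0.004,0,0],0],
  [0.0,[-0.002,0,0],0],
  [0.0,[-0.001,0,0],0],
  [0.0,[-0.001,0,0],0],
])

```text
t: 12.72
eef_pos: [0.5635, 0.1488, 0.0428]
ee_rot: [180.0, -0.0, 81.0]
contact_force: [1.5, 4.8, 3.6]
opening: 0.006
```

```bash
python3 look.py 8
```

```text
top brass 237 [400.3 290.4] [25.7 26.7] [ 0.5285 -0.073   0.042 ]
side brass 301 [204.3 292.4] [28.2 34.4] [ 0.5354 -0.0798  0.042 ]
side pocket 383 [341.6 223.5] [  9.9 103.8] [0.6516 0.145  0.022 ]
side red 465 [292.  199.5] [17.3 47.9] [0.5694 0.1262 0.06  ]
12.8167 [0.5634877  0.14863865 0.04263708] [1.79983839e+02 7.77500412e-03 8.10411004e+01] [1.46092041 2.94487307 1.80748778]
```

View pics/side8.png

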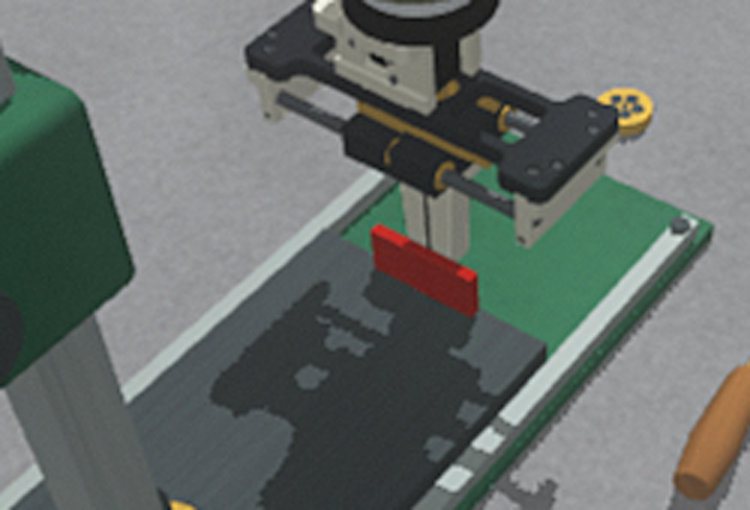

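The tray has moved about 130 mm, and the force of about 5 N is plain sliding. I'll keep going, gently, to the stop.

Request:
send_rows([
  [0.0,[-0.003,0,0],0],
  [0.0,[-0.003,0,0],0],
  [0.0,[-0.003,0,0],0],
  [0.0,[-0.002,0,0],0],
  [0.0,[-0.002,0,0],0],
  [0.0,[-0.002,0,0],0],
  [0.0,[-0.001,0,0],0],
])

```text
t: 13.4
eef_pos: [0.5609, 0.1325, 0.0426]
ee_rot: [180.0, 0.0, 81.0]
contact_force: [2.5, 3.6, 1.5]
opening: 0.005
```

Request:
send_rows([
  [0.0,[-0.001,0,0],0],
  [0.0,[-0.001,0,0],0],
  [0.0,[-0.001,0,0],0],
  [0.0,[-0.001,0,0],0],
])

```text
t: 13.73
eef_pos: [0.5608, 0.1314, 0.0427]
ee_rot: [179.9, -0.3, 81.0]
contact_force: [6.6, 18.6, -3.9]
opening: 0.003
```

The force jumped to about 19 N with almost no advance, so the tray is at its stop. I'll back off, rise and check.

Request:
send_rows([
  [0.0,[0.004,0,0],0],
  [0.0,[0.01,0,0],0],
  [0.0,[0.02,0,0],0],
  [0.0,[0.03,0,-0.01],0],
  [0.0,[0.03,0,-0.02],0],
  [0.0,[0.03,0,-0.02],0],
  [0.0,[0.03,0,-0.02],0],
  [0.0,[0.02,0,-0.02],0],
  [0.0,[0.01,0,-0.01],0],
  [0.0,[0,0,0],0],
  [0.0,[0,0,0],0],
  [0.0,[0,0,0],0],
])

```text
t: 14.73
eef_pos: [0.5879, 0.3094, 0.1407]
ee_rot: [-179.9, 0.1, 81.0]
contact_force: [-0.2, -0.7, -0.6]
opening: 0.005
```

```bash
python3 look.py 9; python3 - <<'E'
from h import *
f=pickle.load(open('side9.pkl','rb'));g=pickle.load(open('top9.pkl','rb'))
cv2.imwrite('pics/z9.png',np.hstack([cv2.resize(x["image"][v:v+100,u:u+120,::-1],(396,330),interpolation=cv2.INTER_CUBIC) for x,u,v in((f,130,260),(g,350,240))]))
cv2.imwrite('pics/full9.png',g["image"][...,::-1])
for n,a,b in(("red","0","9"),):
    for c in("top","side"):
        q=[ray(F,blobs(F,*RD)[0 if c=="top" else 1][2][0],.06) for F in(pickle.load(open(f'{c}{a}.pkl','rb')),pickle.load(open(f'{c}{b}.pkl','rb')))]
        print(c,"tray travel",np.linalg.norm(q[1]-q[0]).round(4))
E
```

```text
top red 136 [297.5 275.5] [ 6.1 43.9] [0.5562 0.1195 0.06  ]
side brass 234 [195.1 300.3] [28.9 34.5] [ 0.5313 -0.0968  0.042 ]
side red 467 [285.2 205.5] [16.9 47.6] [0.566  0.1095 0.06  ]
14.8333 [0.58789846 0.30903254 0.14055784] [-1.79843304e+02  1.29113956e-01  8.09697843e+01] [ 0.23501936 -0.33187397  1.09111436]
top tray travel 0.1518
side tray travel 0.1481
```

View pics/z9.png

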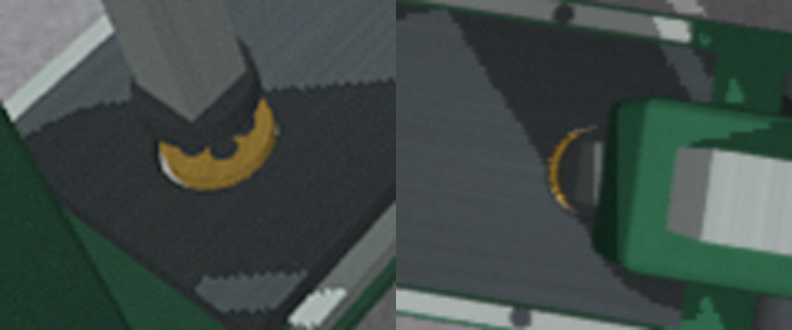

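View pics/full9.png

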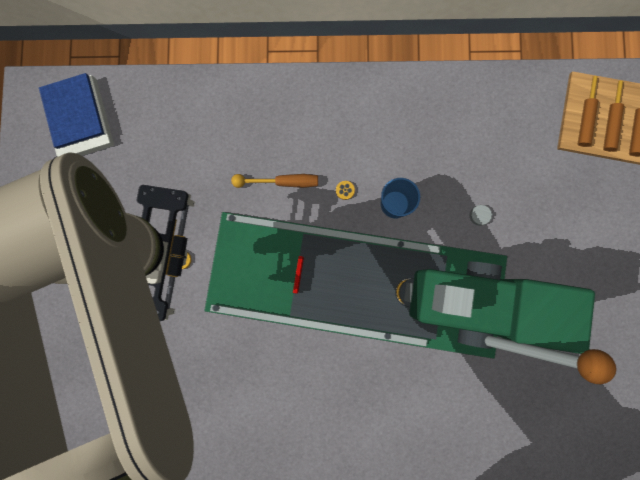

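```bash
python3 - <<'E'
from h import *
u=np.array([np.cos(np.radians(81)),np.sin(np.radians(81))])
for t in("0","9"):
    f=pickle.load(open(f'top{t}.pkl','rb'))
    b=cv2.boxPoints(cv2.minAreaRect(blobs(f,*RD)[0][3])); w=np.array([ray(f,p,.06)[:2] for p in b])@u
    print(t,"plate along",np.sort(w).round(4))
f=pickle.load(open('top9.pkl','rb'))
g=cv2.inRange(cv2.cvtColor(f["image"],cv2.COLOR_RGB2HSV),(60,80,30),(90,255,255)); 
c=max(cv2.findContours(g,cv2.RETR_EXTERNAL,cv2.CHAIN_APPROX_NONE)[0],key=cv2.contourArea)[:,0]
w=np.array([ray(f,p-np.array([.5,0]),.012)[:2] for p in c])@u; print("base rear edge",np.percentile(w,[90,95,98,100]).round(4))
E
```

```text
0 plate along [0.3522 0.3524 0.3611 0.3613]
9 plate along [0.2008 0.201  0.21   0.2102]
base rear edge [-0.0407 -0.0174 -0.0163 -0.0147]
```

```bash
python3 - <<'E'
from h import *
u=np.array([np.cos(np.radians(81)),np.sin(np.radians(81))])
f=pickle.load(open('top0.pkl','rb'))
g=cv2.inRange(cv2.cvtColor(f["image"],cv2.COLOR_RGB2HSV),(60,80,30),(90,255,255))
for r in(230,240,285,295):
    c=np.where(g[r,190:240])[0]+190; print(r,c[0],ray(f,(c[0]-.5,r),.012)[:2]@u)
E
```

```text
230 219 0.3799454274615052
240 217 0.3803349754688183
285 209 0.38010644650511183
295 208 0.3785321026611793
```

The base's rear edge is 170 mm behind the plate's outer face, which is exactly what the geometry gives for a joint value of 0.160. The bystanders are at their original pixels: pot (400,198), spare (482,215), iron (275,181). I'm handing in.

```bash
python3 -c "
from rig import arm
print(arm.finish_job()); print(arm.get_state()['t'])"
```

```text
the job is handed in; nothing more can be done
None
the job is handed in; nothing more can be done
```

The brass die is seated in the pocket and the tray is pushed in to its stop. I handed the job in at about 15 s; no verdict comes back. I pushed the die in with the fingers open 30 mm as a two-point cradle, then pushed the red plate with the fingers closed.

- **Die seated (before the tray push):** its top face was round in both views. Its height triangulated to 34.6 mm against 34 mm expected, and its centre was within about 2 mm of the pocket.
- **Tray at its stop:** the push force jumped to about 19 N with almost no advance. The plate face then measured 170 mm from the base's rear edge, which means a joint value of about 0.160 m.
- **Die after the tray push:** the ram hides most of it. The part still visible sits flush in the pocket, but I could not remeasure its tilt there.
- **Bystanders:** by eye in the last top view, the tool, pot and spare die are where they started. The gripper was clear of everything.

**Disagreements:**
- My first petal-based tilt check failed because the petals blurred together, so I used the outline of the top face instead. That outline failed on the starting top view, so it had only a partial reference.
- The cameras disagreed by about 4 mm on tray travel (152 mm top, 148 mm side). Both fit a starting position of about 0.01 m.

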